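# Reset the tripped breaker under the push-latch flap

## Robot

A 6-joint arm with a two-finger parallel gripper is mounted at the origin on the work surface. World frame = base frame: x ahead of the robot, y to its left, z up, the work surface at z = 0. Lengths are in mm, angles in rad, forces in N, time in s.
With the tool pointing down it reaches from about 300 to 875 mm from the base axis. Payload 6.4 kg.
Tool frame: the origin (TCP) lies on the centre line of the jaws, within the pads' length; the fingertips stand 8 mm ahead of it and the grasp point (between the pads) lies 11 mm behind it; x points along the fingers, z is the direction in which the jaws open and shut, and the axes are right-handed (so a half turn about x gives the same grasp; the last joint's range is limited). The gripper opens to 85 mm and grips with 20 to 120 N. Pads are 22 mm wide; open, the fingers measure 114 mm over their backs; the gripper's body (76 mm by 85 mm) begins 54 mm behind the grasp point. The pads swing forward as they close: fully open they stand 13 mm farther back than shut.
Start: joints at [0.999, 0.181, 1.607, -0, 1.354, -0.206], TCP at [205.665, 536.976, 239.288] pointing down, gripper open.
Joint ranges: [-2.99, 2.99], [-0.89, 2.07], [0.3, 2.58], [-1.14, 4.28], [0, 2.63], [-3.12, 3.12]. Speed limits (rad/s): [2.57, 2.57, 3.01, 3.14, 3.14, 3.14].

## Interface

Orientations are given as a rotation vector (axis times angle).
In Python, from cell import bot, set_gripper, monitor, read_camera, camera_params, job gives the robot as it stands. Calls block until the motion is done:
- bot.move_ptp(position, orientation): joint-space move of the TCP to a pose.
- bot.servo_line(position, speed=150, frame=None): straight line of the TCP; frame=None keeps the orientation; speed is the mean speed in mm/s.
- bot.goto_joints(angles): joint-space move.
- set_gripper(opening, grasp_force=None): finger opening in mm; grasp_force is the grip in N (None keeps the last); returns when the fingers have stopped.
- bot.pause(seconds).
- bot.inverse_kinematics(position, orientation): joint angles nearest the present ones, or None.
- monitor.get_obs(): the state.
- read_camera(name): name is "scene" or "top"; returns the picture (420x560x3 uint8, red, green, blue); there is no depth.
- camera_params(name): a dict with "mtx" (3x3 intrinsics, pixels), "R" (3x3) and "t" (3): a world point X has camera coordinates R X + t. Camera axes: x right, y down, z forward; pixel columns grow to the right and rows downward; lengths in mm; the calibration is good to about 2 mm. A picture is of the moment at which its call begins. camera_params takes no time and is no camera call.
A pose or a line that the arm cannot do raises bot.MotionError and nothing moves.
- job.finish_job(): hands the job in, once; it reports no verdict.
The state is a dict: "time_s": time; "joint_positions": joint angles; "qd": joint speeds; "joint_efforts": joint torques, N m; "tool_pos": TCP position; "ee_rot": TCP orientation; "contact_force": force on the tool from outside, world axes, zero at the start; "ft_torque": the same for the moment, N m; "opening": finger opening in mm.
Only numpy, scipy, OpenCV 4.12 (cv2) and the standard library are available. Lean on these libraries where they do the work, as an engineer would, in place of code of your own. Each camera call takes 0.05 s, during which the arm holds its last target.

## Task

A breaker has tripped in the grey bench power box: press the flap on top to pop it open, push the one breaker button that stands out fully home, leaving the other two buttons alone, then swing the flap down and press it until it latches shut. Use fingertip pushes only, do not pinch the flap, and leave the tools and discs where they lie.

Things in the scene. Friction and masses are not known exactly. Their poses are not given: they have to be found in the camera images.
- power_box: grey power box fixed to the bench, 190 mm deep (its x) x 300 mm wide (its y) x 105 mm high, with three capped sockets on the face towards the robot; origin at the centre of its underside, x away from the robot, z up. Its flat top (the deck) carries the flap and, beside it, a rotary switch 28 mm high at x +45, y +105 mm.
- flap (a joint): hinge angle in rad: 0 shut and latched (level), to -0.066 while pressed in (stop; 6 mm down at the press mark), 1.66 fully open (just past upright; a spring holds it there). Hinged along its far edge, so the free edge, nearest the robot, rises. Push-push latch: each press to the stop (below -0.06) and letting go changes it from latched to free or back; a shorter press may do nothing.
- flap_press (a point): ribbed press mark on the flap's outer face, on its middle line, 93 mm from the hinge, 22 mm from the free edge; its frame turns with the flap: x from free edge to hinge, y along the hinge, z out of the outer face. From shut, about 2.5 N here presses it to the stop; let go and it swings fully open by itself in 1 s, so the finger must get out of its way.
- flap_edge (a point): middle of the flap's free edge, outer face; frame as flap_press. The flap is a flat grey lid 115 mm (x) by 152 mm (y), its outer face 8 mm above the deck when shut; below it are a 3 mm rib frame and, 15 mm from this edge, a striker reaching 22 mm below the deck. To shut it, push the outer face over and down from behind against the spring (1 to 3 N here), press to the stop and let go: it returns to 0 and stays.
- flap_hinge (a point): middle of the flap's hinge line, at the height of the deck; frame as flap_press
- well_mouth (a point): centre, at deck height, of the open well under the flap: 103 mm (box x) by 140 mm (box y), 35 mm deep. In the middle of its wall towards the robot stands the latch unit, 43 mm wide, 17 mm out from the wall, its top 10 mm below the deck.
- button_top (a point): centre of the top of the tripped breaker's round black button, 18 mm across, in the well under the flap; standing out, its top is 15.5 mm below the deck, 9 mm higher than the other two. The three breakers stand in a row along the box's y, 40 mm apart, 60 mm in front of the hinge line; the tripped one is in any of the three places.
- reset_button (a joint): travel of the tripped button in m: 0 standing out, 0.009 fully home (straight down, about 2.5 N); it stays where it is pushed
- breaker_a: one of the two breakers that have not tripped: button 18 mm across, its top 10.5 mm above this origin, which is at the centre of its underside on the well's floor, 35 mm below the deck
- breaker_b: the other breaker that has not tripped, alike
- cup_brush: wire cup brush, 66 mm across, 48 mm high, standing on the box's deck beside the flap; origin at its underside. Loose; not to be disturbed
- flap_disc: abrasive flap disc, 115 mm across, 13 mm thick, lying on the bench in front of the box; origin at its underside. Loose; not to be disturbed
- cutting_discs: small stack of thin cutting discs, 125 mm across, 10 mm high, on the bench beside the box; origin at its underside. Loose; not to be disturbed
- pin_spanner: flat steel pin spanner, 115 x 44 x 5 mm, on the bench at the other end of the box; origin at its underside. Loose; not to be disturbed
- angle_offcut: offcut of steel angle, 110 x 50 x 50 mm; origin at its underside. Loose; not to be disturbed
- try_square: try square with wooden stock, 105 x 18 x 16 mm, and 160 mm steel blade lying flat; origin at its underside. Loose; not to be disturbed
- tape_roll: roll of tape, 90 mm across, 25 mm high; origin at its underside. Loose; not to be disturbed
- grinder: cordless angle grinder lying on its back with the disc up, about 340 mm long and 100 mm high; origin under its middle. Loose; not to be disturbed

How it is judged:
By the outcome, as a careful person would: the job done as asked, in the order asked, and still so for the second after the job is handed in, with the robot touching nothing.
It also fails if it takes over 51 s, if anything falls off the work surface, if the arm or the gripper's body presses on something with over 40 N, if the wrist force passes 120 N, or if a joint passes its speed limit or range.

## Working session

There is one attempt and no reset: what is moved stays moved. The work goes in short steps, each a Python script; the robot and the scene stay as the last script left them, time stands still between calls to the robot, and variables do not carry over. Pictures are saved under pics/ and viewed, and the job is handed in when it is done.

```bash
ls; mkdir -p pics
python3 - <<'E'
from cell import *
import cv2
for n in ("scene","top"):
    im=read_camera(n); cv2.imwrite(f"pics/{n}0.png",im[:,:,::-1])
    p=camera_params(n); print(n,p)
o=monitor.get_obs(); print(o)
E
```

```text
pics
scene {'mtx': array([[447.15960181,   0.        , 274.40858382],
       [  0.        , 447.15960181, 210.94848461],
       [  0.        ,   0.        ,   1.        ]]), 'R': array([[ 0.87019201,  0.49257398,  0.0116936 ],
       [ 0.38646721, -0.6676353 , -0.6363224 ],
       [-0.3056288 ,  0.55824187, -0.77133459]]), 't': array([-460.75584402, -129.17462511, 1626.65181504])}
top {'mtx': array([[442.38484963,   0.        , 280.74077935],
       [  0.        , 442.38484963, 213.88216699],
       [  0.        ,   0.        ,   1.        ]]), 'R': array([[ 0.00603084, -0.99982697,  0.01759734],
       [-0.99849194, -0.00698118, -0.05445282],
       [ 0.05456624, -0.01724241, -0.99836127]]), 't': array([ -15.29439993,  510.04817643, 1711.26440577])}
{'time_s': 0.1, 'joint_positions': array([ 9.98700946e-01,  1.81454488e-01,  1.60788937e+00, -1.45967798e-05,
        1.35378667e+00, -2.06318785e-01]), 'qd': array([-0.00029195, -0.00177832, -0.00192911,  0.00127597,  0.00113194,
       -0.00034187]), 'joint_efforts': array([ 5.36348434e-04, -4.45868003e+01, -3.52241135e+01, -3.01396676e-04,
        3.97844546e-03,  3.07893265e-05]), 'tool_pos': array([205.40058057, 536.55815602, 238.4901268 ]), 'ee_rot': array([-0.93637011,  1.36177801,  0.93536833]), 'contact_force': array([ 0.19803673, -0.56470158, -0.26071847]), 'ft_torque': array([-0.00510144,  0.03223249, -0.01269132]), 'opening': 86.0931165785917}
```

View pics/scene0.png

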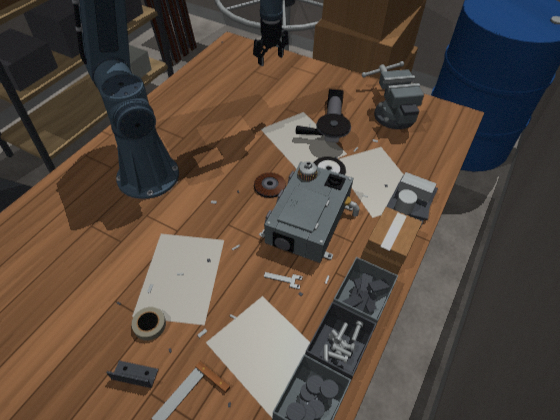

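View pics/top0.png

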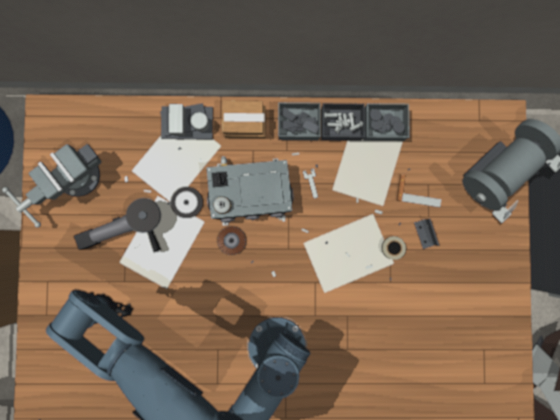

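The box sits around (250,188) in top and (310,210) in scene, with the flap on its deck, and the cup brush near its left (+y), robot side. I'll zoom in next.

Run:
```python
import cv2
a=cv2.imread("pics/scene0.png")[150:275,245:375]; cv2.imwrite("pics/s_z.png",cv2.resize(a,None,fx=4.6,fy=4.6,interpolation=cv2.INTER_CUBIC))
a=cv2.imread("pics/top0.png")[145:235,190:310]; cv2.imwrite("pics/t_z.png",cv2.resize(a,None,fx=6,fy=6,interpolation=cv2.INTER_CUBIC))
```

```text
(no output)
```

View pics/s_z.png

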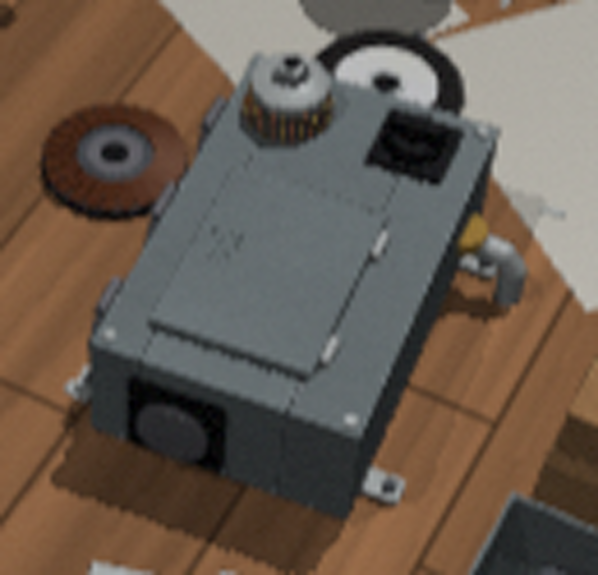

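View pics/t_z.png

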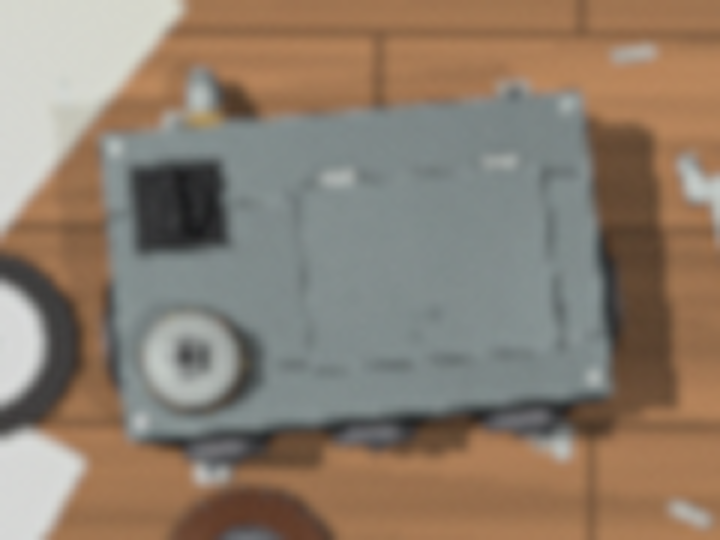

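```bash
cat > h.py <<'E'
import numpy as np, cv2
from cell import camera_params
def ray(cam,px,z):
    p=camera_params(cam); d=p["R"].T@np.linalg.solve(p["mtx"],[px[0],px[1],1.]); c=-p["R"].T@p["t"]
    return c+d*(z-c[2])/d[2]
def proj(cam,X):
    p=camera_params(cam); q=p["mtx"]@(p["R"]@np.asarray(X,float)+p["t"]); return q[:2]/q[2]
def tz(u,v): return (190+(u+.5)/6-.5,145+(v+.5)/6-.5)
def sz(u,v): return (245+(u+.5)/4.6-.5,150+(v+.5)/4.6-.5)
E
python3 - <<'E'
from h import *
loc=np.array([[95,150],[95,-150],[-95,-150],[-95,150]])
def fit(P):
    P=np.array(P)[:,:2]; m=P.mean(0); 
    a=sum((l[0]*p[1]-l[1]*p[0]) for l,p in zip(loc,P-m)); b=sum((l@p) for l,p in zip(loc,P-m))
    th=np.arctan2(a,b); R=np.array([[np.cos(th),-np.sin(th)],[np.sin(th),np.cos(th)]])
    print(m,th,"res",(P-m-loc@R.T).round(1).tolist())
T=[tz(*u) for u in [(103,133),(580,92),(610,392),(130,440)]]
S=[sz(*u) for u in [(497,132),(360,437),(92,345),(258,55)]]
fit([ray("top",p,105) for p in T]); fit([ray("scene",p,105) for p in S])
print("press",ray("top",tz(432,312),113),ray("scene",sz(222,240),113))
for n,u,v in [("free-y",150,325),("hinge-y",318,372),("hinge+y",387,210),("free+y",250,160)]: print(n,ray("scene",sz(u,v),113).round(1))
for n,u,v in [("free-y",565,345),("hinge-y",548,170),("hinge+y",300,185),("free+y",310,370)]: print(n,ray("top",tz(u,v),113).round(1))
E
```

```text
[598.26597075 107.8362525 ] 0.10177283140078394 res [[0.6, -1.9], [-1.7, 2.1], [1.1, 1.9], [-0.0, -2.0]]
[600.99074408 105.77018446] 0.10299413963108169 res [[-1.6, -3.2], [-1.9, 2.6], [1.7, 0.7], [1.7, -0.1]]
press [568.00438959  60.64778992 113.        ] [557.89696017  64.90657604 113.        ]
free-y [551.5 -24.3 113. ]
hinge-y [664.9  -3.6 113. ]
hinge+y [644.  146.4 113. ]
free+y [540.  140.7 113. ]
free-y [548.3 -21.1 113. ]
hinge-y [656.3 -10.  113. ]
hinge+y [645.7 142.4 113. ]
free+y [531.8 135.  113. ]
```

```bash
cat >> h.py <<'E'
from cell import bot,set_gripper,monitor,read_camera,job
from scipy.spatial.transform import Rotation as Rn
psi=0.102; B=np.array([599.5,107.,0]); 
fwd=np.array([np.cos(psi),np.sin(psi),0]); side=np.array([-np.sin(psi),np.cos(psi),0]); up=np.array([0,0,1.])
HX,HY=51.5,-43.5
def W(x,y,z): return B+x*fwd+y*side+z*up
def axis(t): return np.sin(t)*fwd-np.cos(t)*up
def ori(t,s=1):
    a=axis(t); zz=s*side; return Rn.from_matrix(np.column_stack([a,np.cross(zz,a),zz])).as_rotvec()
def tcp_for_corner(P,t):   # robot-side low corner of the tip at P
    return np.asarray(P)-8*axis(t)+11*(np.cos(t)*fwd+np.sin(t)*up)
def F(): return monitor.get_obs()["contact_force"]
def save(n,cam):
    im=read_camera(cam)[:,:,::-1]; cv2.imwrite(f"pics/{n}.png",im); return im
E
python3 - <<'E'
from h import *
q0=monitor.get_obs()["joint_positions"]
P=W(HX-93,HY,113)
for t in (0,.3,.5):
  for s in (1,-1):
    for dz in (0,150): print(t,s,dz,bot.inverse_kinematics(tcp_for_corner(P,t)+dz*up,ori(t,s)))
print(P, [ (ray("scene",sz(290,90),153)-B).round(0)])
E
```

```text
0 1 0 [-0.10038809  0.31680305  1.69723968  0.          1.12754993 -1.77318442]
0 1 150 [-0.10038809  0.15944058  1.56683735  0.          1.41531473 -1.77318442]
0 -1 0 [-1.00388090e-01  3.16803047e-01  1.69723968e+00 -4.44089210e-16
  1.12754993e+00  1.36840824e+00]
0 -1 150 [-1.00388090e-01  1.59440575e-01  1.56683735e+00 -4.44089210e-16
  1.41531473e+00  1.36840824e+00]
0.3 1 0 [-0.14092964  0.1389536   1.94351839  0.10228903  0.77005034 -1.87682614]
0.3 1 150 [-0.14092964 -0.05028212  1.80905377  0.08016027  1.09244734 -1.8402324 ]
0.3 -1 0 [-0.14092964  0.1389536   1.94351839  0.10228903  0.77005034  1.26476651]
0.3 -1 150 [-0.14092964 -0.05028212  1.80905377  0.08016027  1.09244734  1.30136026]
0.5 1 0 [-0.17603002  0.04973104  2.09962586  0.26615207  0.52392168 -2.04803692]
0.5 1 150 [-0.17603002 -0.17730615  1.9699171   0.17262692  0.87266411 -1.92784079]
0.5 -1 0 [-0.17603002  0.04973104  2.09962586  0.26615207  0.52392168  1.09355574]
0.5 -1 150 [-0.17603002 -0.17730615  1.9699171   0.17262692  0.87266411  1.21375187]
[562.64500614  59.50042708 113.        ] [array([-51.,  73., 153.])]
```

Run:
```python
from h import *
t=0.4; P=W(HX-93,HY,113); T=tcp_for_corner(P,t)
set_gripper(0)
bot.move_ptp(T+130*up,ori(t,-1))
bot.servo_line(T+12*up,speed=120)
bot.pause(.2)
o=monitor.get_obs(); print(o["time_s"],o["tool_pos"]-T,o["opening"],o["contact_force"])
save("s1","scene");save("t1","top")
a=cv2.imread("pics/s1.png")[120:275,225:395]; cv2.imwrite("pics/s1z.png",cv2.resize(a,None,fx=3.8,fy=3.8,interpolation=cv2.INTER_CUBIC))
```

```text
4.3417 [ 0.52831257 -0.06540816 12.88904715] 0.11631292949241985 [-0.1202606   0.83158938 -0.4418598 ]
```

View pics/s1z.png

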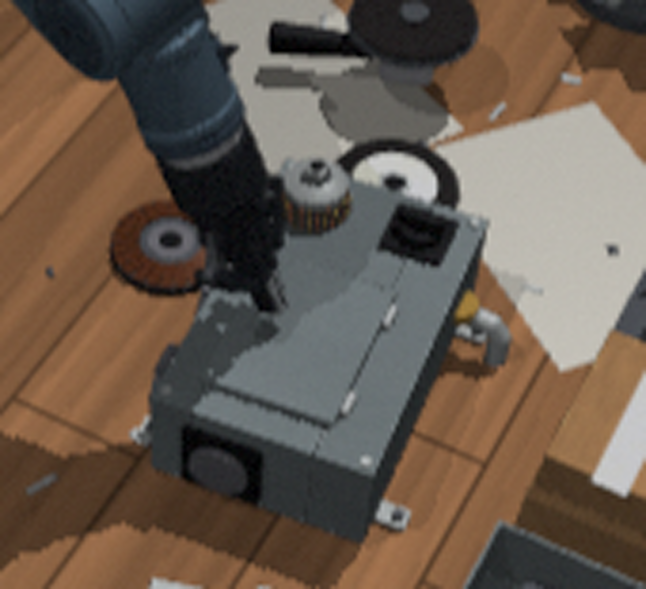

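The fingertip, at about (272,300) in the crop, hovers over the press mark, clear of the brush at (315,195). Next I press under force guard, then retreat.

Run:
```python
from h import *
t=0.4; P=W(HX-93,HY,113); T=tcp_for_corner(P,t)
f0=F(); log=[]
z=8
bot.servo_line(T+z*up,speed=60)
hit=0
while z>-14:
    z-=1; bot.servo_line(T+z*up,speed=25)
    o=monitor.get_obs(); df=(o["contact_force"]-f0); log.append((z,round(o["tool_pos"][2]-T[2],1),df.round(1).tolist()))
    if df[2]>7: break
bot.servo_line(T+np.array([0,0,z+3.])-12*fwd,speed=80)
bot.servo_line(T+60*up-110*fwd,speed=300)
for l in log: print(l)
bot.pause(.8)
print(monitor.get_obs()["time_s"],F())
s=save("s2","scene");tt=save("t2","top")
cv2.imwrite("pics/s2z.png",cv2.resize(s[120:275,225:395],None,fx=3.8,fy=3.8,interpolation=cv2.INTER_CUBIC))
cv2.imwrite("pics/t2z.png",cv2.resize(tt[145:235,190:310],None,fx=6,fy=6,interpolation=cv2.INTER_CUBIC))
```

```text
(7, np.float64(6.9), [0.7, 0.4, 0.1])
(6, np.float64(5.9), [0.4, 0.9, -0.4])
(5, np.float64(4.9), [-0.5, 0.5, -0.9])
(4, np.float64(3.9), [0.7, 0.6, -0.3])
(3, np.float64(2.9), [0.5, 0.0, 0.4])
(2, np.float64(1.9), [0.3, 0.6, -1.1])
(1, np.float64(0.9), [0.6, 0.6, -0.5])
(0, np.float64(-0.1), [0.0, 0.8, -0.0])
(-1, np.float64(-1.0), [1.4, 0.5, -0.2])
(-2, np.float64(-1.8), [-0.6, -0.6, 1.3])
(-3, np.float64(-2.9), [0.1, -0.9, 1.6])
(-4, np.float64(-4.0), [-0.9, 0.5, 0.7])
(-5, np.float64(-5.0), [-0.6, 0.3, 2.0])
(-6, np.float64(-6.1), [-0.9, -0.6, 1.8])
(-7, np.float64(-7.1), [-0.5, -0.5, 1.1])
(-8, np.float64(-7.6), [-3.7, -0.6, 6.8])
(-9, np.float64(-8.2), [-5.8, -0.5, 10.8])
10.6 [-0.20877899 -0.58627397  0.78200428]
```

View pics/s2z.png

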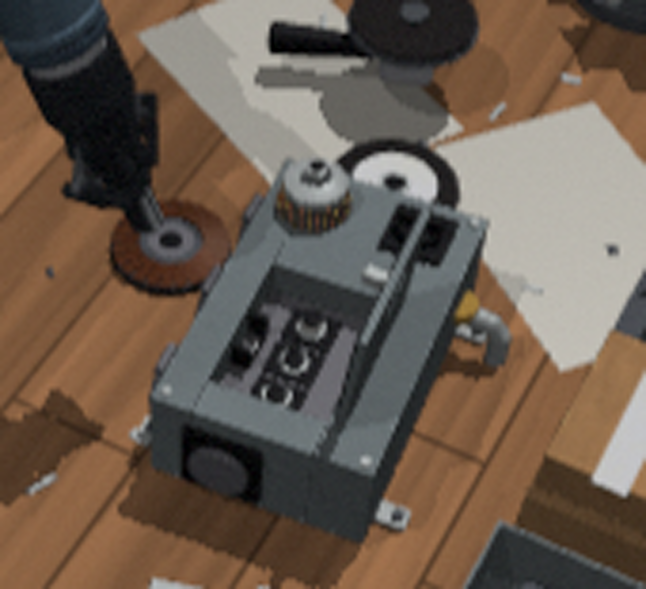

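View pics/t2z.png

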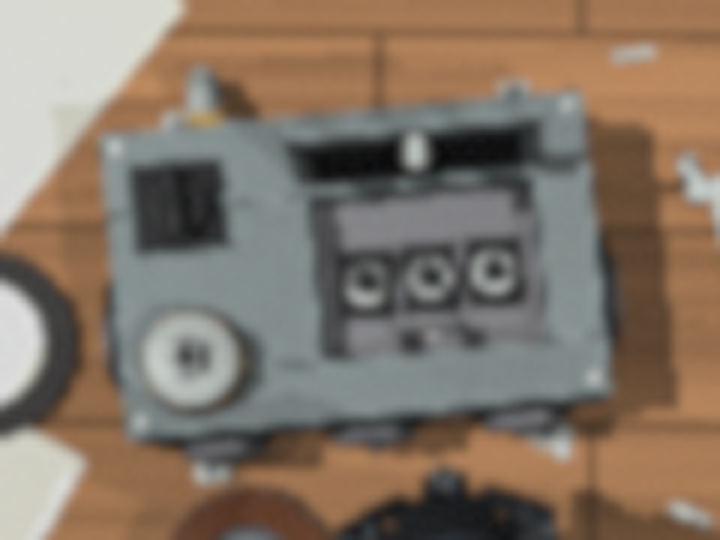

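The flap is open. The three buttons are at (310,328), (295,358) and (277,393) in the scene crop. A tighter zoom should show which one stands out.

Run:
```python
from h import *
s=cv2.imread("pics/s2.png")[195:236,280:330]; t=cv2.imread("pics/t2.png")[172:208,240:285]
s=cv2.resize(s,(800,656),interpolation=cv2.INTER_CUBIC)[:600]
cv2.imwrite("pics/s2zz.png",cv2.convertScaleAbs(s,alpha=1.5))
cv2.imwrite("pics/t2zz.png",cv2.convertScaleAbs(cv2.resize(t,(700,560),interpolation=cv2.INTER_CUBIC),alpha=1.5))
for k in (40,0,-40):
    for h in (-15.5,-24.5): 
        X=W(HX-60,HY+k,105+h); p=proj("scene",X); q=proj("top",X); print(k,h,((p-[280,195]+.5)*16-.5).round(0),((q-[240,172]+.5)*15.56-.5).round(0))
```

```text
40 -15.5 [444. 132.] [171. 301.]
40 -24.5 [441. 162.] [173. 304.]
0 -15.5 [372. 273.] [337. 285.]
0 -24.5 [369. 302.] [338. 289.]
-40 -15.5 [296. 418.] [503. 269.]
-40 -24.5 [294. 447.] [503. 273.]
```

View pics/s2zz.png

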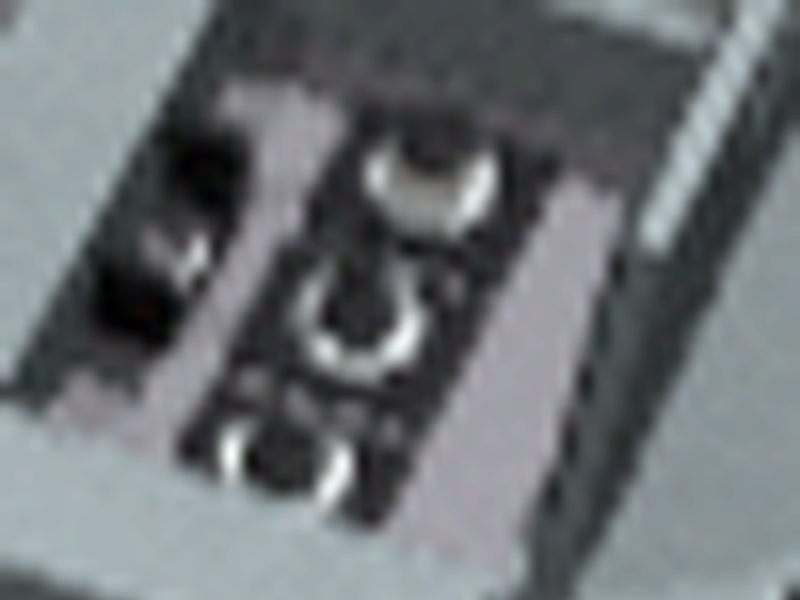

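View pics/t2zz.png

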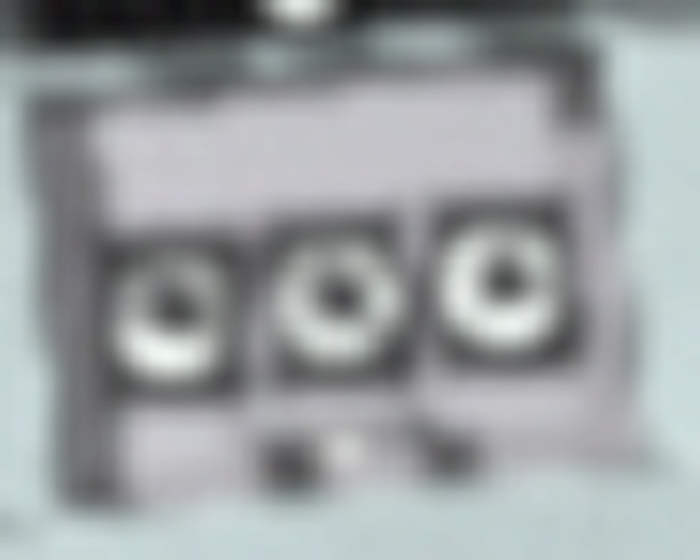

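Run:
```python
from h import *
ims=[];its=[]
for i in range(4): ims.append(read_camera("scene").astype(float)); its.append(read_camera("top").astype(float))
s=np.mean(ims,0)[:,:,::-1]; t=np.mean(its,0)[:,:,::-1]
np.save("s3.npy",s);np.save("t3.npy",t)
rows=[]
for im,cam,h in ((s,"scene",-27),(t,"top",-27)):
    r=[]
    for k in (40,0,-40):
        c=proj(cam,W(HX-60,HY+k,105+h)); n=14
        p=cv2.getRectSubPix(im.astype(np.float32),(n,n),tuple(map(float,c)))
        r.append(cv2.resize(np.clip(p*1.4,0,255).astype(np.uint8),(260,260),interpolation=cv2.INTER_LANCZOS4))
    rows.append(np.hstack(r))
cv2.imwrite("pics/b3.png",np.vstack(rows))
```

```text
(no output)
```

View pics/b3.png

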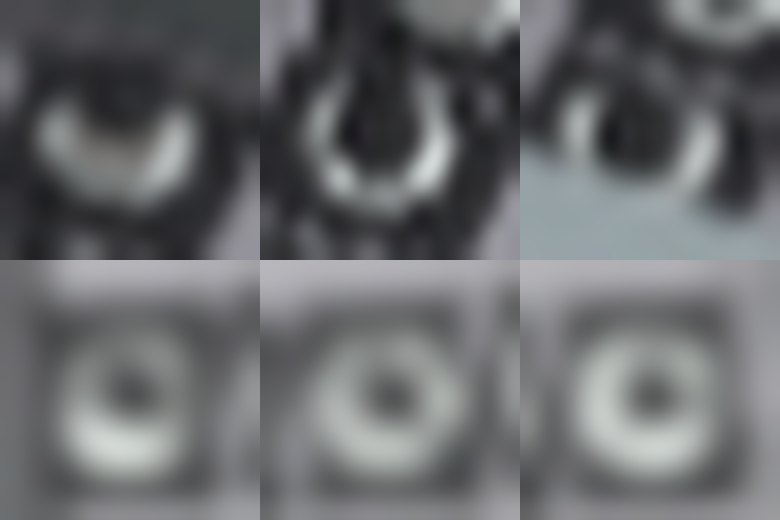

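The +y button's cap is clearly shifted against its collar with its stem showing (top left tile, both views), so that is the tripped one. I'll refine its position from the collar centres, then press. First contact should come about 9 mm above the neighbours' height, which confirms it.

Run:
```python
from h import *
for cam,offs in (("scene",[(115,135),(120,140)]),("top",[(122,145),(128,142),(128,142)])):
    for k,o in zip((40,0,-40),offs):
        X=W(HX-60,HY+k,78); c=proj(cam,X)+(np.array(o)-129.5)*14/260
        d=ray(cam,c,78)-X; print(cam,k,d.round(1), "local",(d@fwd).round(1),(d@side).round(1))
```

```text
scene 40 [-1.6 -2.4  0. ] local -1.8 -2.2
scene 0 [-0.3 -2.9  0. ] local -0.6 -2.8
top 40 [-3.2  1.5  0. ] local -3.0 1.8
top 0 [-2.5  0.3  0. ] local -2.5 0.5
top -40 [-2.5  0.3  0. ] local -2.5 0.5
```

```bash
sed -i 's/^HX,HY=.*/HX,HY=49.5,-44.5/' h.py
python3 - <<'E'
from h import *
t=0.2; P=W(HX-60-5,HY+40,105-15.5); T=tcp_for_corner(P,t)
bot.move_ptp(T+80*up-40*fwd,ori(t,-1))
bot.servo_line(T+80*up,speed=120)
bot.servo_line(T+8*up,speed=100)
bot.pause(.2); f0=np.mean([F() for _ in range(4)],0); log=[]
z=5; bot.servo_line(T+z*up,speed=60)
while z>-15:
    z-=1; bot.servo_line(T+z*up,speed=25)
    o=monitor.get_obs(); df=(o["contact_force"]-f0); log.append((z,round(o["tool_pos"][2]-T[2],1),df.round(1).tolist()))
    if df[2]>9: break
    if z==-7 and not any(l[2][2]>1.5 for l in log): print("no contact - stop"); break
for l in log: print(l)
bot.servo_line(T+80*up,speed=150)
bot.servo_line(T+110*up-130*fwd,speed=250)
print(monitor.get_obs()["time_s"],F())
ims=[];its=[]
for i in range(4): ims.append(read_camera("scene").astype(float)); its.append(read_camera("top").astype(float))
s=np.mean(ims,0)[:,:,::-1]; t=np.mean(its,0)[:,:,::-1]
rows=[]
for im,cam in ((s,"scene"),(t,"top")):
    r=[]
    for k in (40,0,-40):
        c=proj(cam,W(HX-60,HY+k,78)); 
        p=cv2.getRectSubPix(im.astype(np.float32),(14,14),tuple(map(float,c)))
        r.append(cv2.resize(np.clip(p*1.4,0,255).astype(np.uint8),(260,260),interpolation=cv2.INTER_LANCZOS4))
    rows.append(np.hstack(r))
cv2.imwrite("pics/b4.png",np.vstack(rows))
cv2.imwrite("pics/s4z.png",cv2.resize(s[120:275,225:395],None,fx=3.8,fy=3.8,interpolation=cv2.INTER_CUBIC))
E
```

```text
(4, np.float64(3.9), [0.1, 0.8, 0.3])
(3, np.float64(2.9), [-0.2, 0.5, 0.6])
(2, np.float64(1.9), [-0.5, 0.1, -0.4])
(1, np.float64(0.9), [-0.4, 0.0, -0.7])
(0, np.float64(-0.1), [0.1, 0.2, 0.2])
(-1, np.float64(-0.9), [1.0, 0.9, 0.3])
(-2, np.float64(-1.9), [1.2, 0.6, 1.9])
(-3, np.float64(-3.0), [0.2, -0.2, 1.7])
(-4, np.float64(-4.0), [1.0, 0.1, 1.3])
(-5, np.float64(-5.0), [1.8, 0.6, 1.6])
(-6, np.float64(-6.0), [1.1, 0.1, 2.1])
(-7, np.float64(-7.0), [1.4, 1.0, 0.4])
(-8, np.float64(-8.1), [1.4, 0.2, 1.0])
(-9, np.float64(-9.1), [1.1, -0.7, 1.9])
(-10, np.float64(-9.8), [-1.2, 0.4, 4.6])
(-11, np.float64(-10.0), [-3.8, -0.8, 10.6])
18.875 [0.57366256 0.53497902 0.28375768][ WARN:0@35.318] global loadsave.cpp:1063 imwrite_ Unsupported depth image for selected encoder is fallbacked to CV_8U.
```

View pics/b4.png

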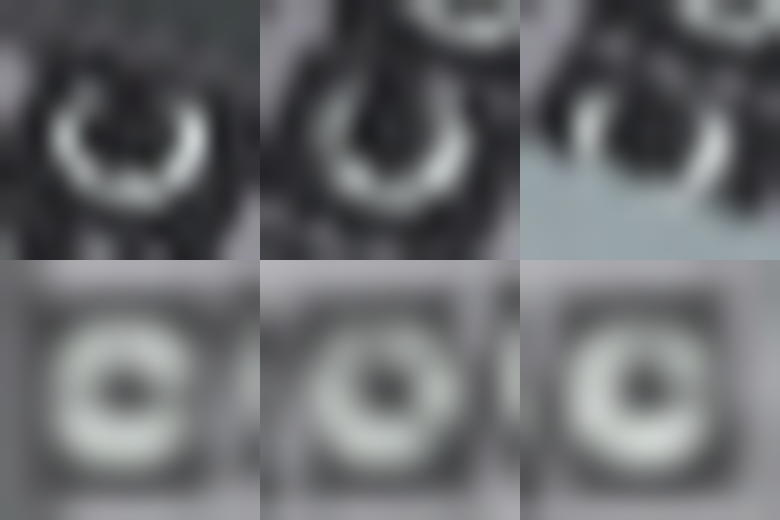

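View pics/s4z.png

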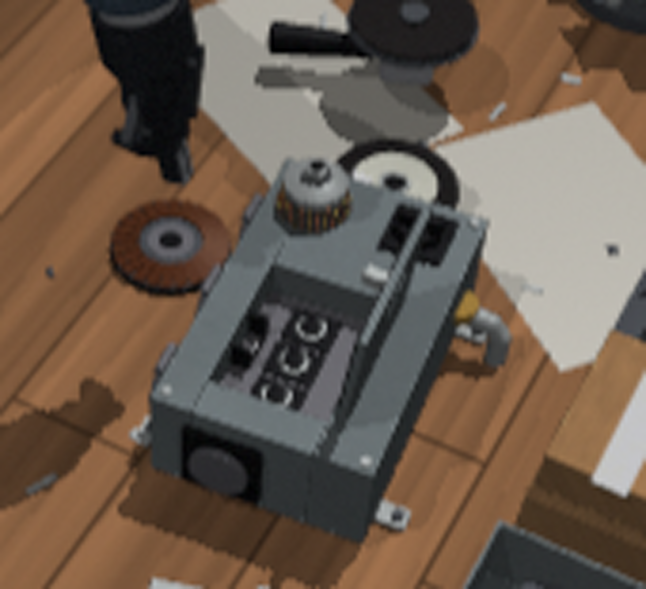

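First contact came 2 mm below the predicted standing height. It then travelled 8 mm at about 2 N to a hard stop at 10.6 N, and the pictures now show three matching buttons. Next I close the flap from behind.

Run:
```python
from h import *
t=0.0; o_=ori(t,-1); zb=-1.5
def corner(th,r=93,gap=0):
    x=HX-r*np.cos(th)+(8+gap)*np.sin(th); z=105+zb+r*np.sin(th)+(8+gap)*np.cos(th)
    return tcp_for_corner(W(x,HY,z),t)
start=tcp_for_corner(W(HX+35,HY,197),t)
way=[corner(th) for th in (1.5,1.3,1.1,.9,.7,.5,.3,.15,.05)]
for p in [start,start+90*up]+way: assert bot.inverse_kinematics(p,o_) is not None,p
p=monitor.get_obs()["tool_pos"]; 
bot.servo_line([p[0],p[1],310],speed=200)
bot.move_ptp(tcp_for_corner(W(HX-90,HY,295),t),o_)
bot.servo_line(start+98*up,speed=200)
print(monitor.get_obs()["time_s"])
s=save("s5","scene"); cv2.imwrite("pics/s5z.png",cv2.resize(s[60:275,200:420],None,fx=2.7,fy=2.7,interpolation=cv2.INTER_CUBIC))
```

```text
21.2417
```

View pics/s5z.png

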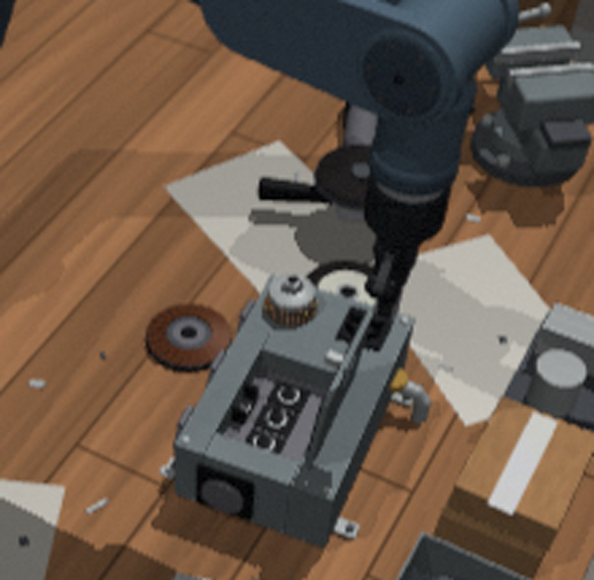

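The tip at (378,335) is high and behind the flap, so I'll go ahead.

Run:
```python
from h import *
t=0.0; zb=-1.5
def corner(th,r=93):
    x=HX-r*np.cos(th)+8*np.sin(th); z=105+zb+r*np.sin(th)+8*np.cos(th)
    return tcp_for_corner(W(x,HY,z),t)
start=tcp_for_corner(W(HX+35,HY,197),t)
f0=np.mean([F() for _ in range(4)],0)
bot.servo_line(start,speed=150); print("down",(F()-f0).round(1))
for th in (1.5,1.3,1.1,.9,.7,.5,.3,.15,.05):
    bot.servo_line(corner(th),speed=100); df=F()-f0; print(th,df.round(1))
    if np.linalg.norm(df)>25: print("STOP"); raise SystemExit
E2=corner(0.0); z=0
while z>-12:
    bot.servo_line(E2+z*up,speed=25); o=monitor.get_obs(); df=o["contact_force"]-f0; print(z,round(o["tool_pos"][2]-E2[2],1),df.round(1))
    if df[2]>10: break
    z-=1
bot.servo_line(E2+10*up,speed=60)
bot.servo_line(E2+120*up-60*fwd,speed=200)
bot.servo_line(E2+130*up-180*fwd,speed=250)
print(monitor.get_obs()["time_s"],F())
s=save("s6","scene");tt=save("t6","top")
cv2.imwrite("pics/s6z.png",cv2.resize(s[120:275,225:395],None,fx=3.8,fy=3.8,interpolation=cv2.INTER_CUBIC))
cv2.imwrite("pics/t6z.png",cv2.resize(tt[145:235,190:310],None,fx=6,fy=6,interpolation=cv2.INTER_CUBIC))
```

```text
down [-0.6 -0.1 -0.1]
1.5 [0.8 0.8 0.5]
1.3 [ 0.6  0.7 -0.5]
1.1 [ 1.   1.4 -1.1]
0.9 [ 1.1  1.2 -0.7]
0.7 [0.1 1.1 0.4]
0.5 [-0.1 -0.   0.7]
0.3 [-1.1  0.7  1.9]
0.15 [-1.5  1.6  1.7]
0.05 [-1.3  0.2  1. ]
0 0.2 [-1.3  1.   1. ]
-1 -0.9 [1.1 1.3 1. ]
-2 -1.9 [0.5 0.9 1.4]
-3 -3.0 [0.2 0.3 1.4]
-4 -3.7 [-0.8  0.3  4.4]
-5 -4.1 [-3.   1.1  8.5]
-6 -4.4 [-3.9  0.2 11.9]
28.775 [ 1.37847524 -0.31995389 -0.11963941]
```

View pics/s6z.png

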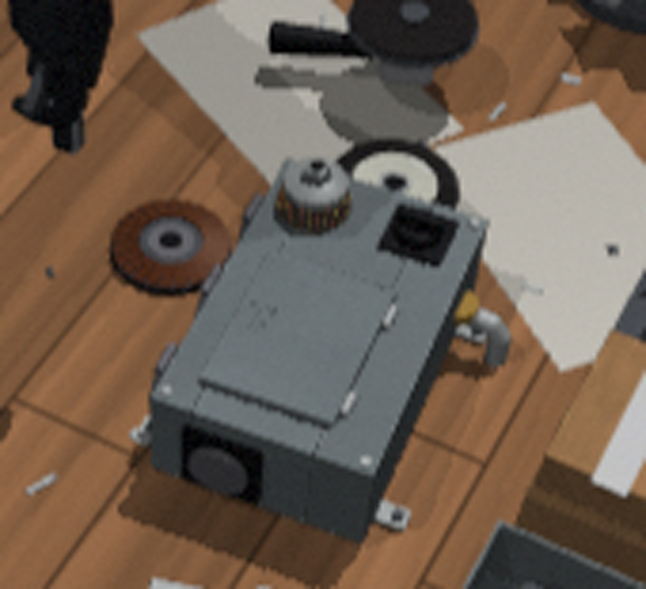

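View pics/t6z.png

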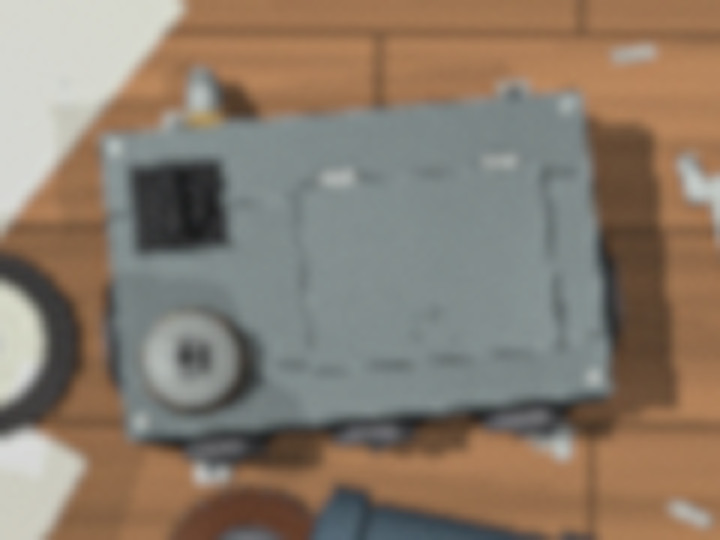

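The flap is shut and level, with the same outline as at the start. I'll wait a moment more, compare with the first picture, and hand in.

Run:
```python
from h import *
bot.pause(1.5); t=read_camera("top")[:,:,::-1]; a=cv2.imread("pics/t6.png"); b=cv2.imread("pics/t0.png")
s=read_camera("scene")[:,:,::-1]; s0=cv2.imread("pics/s0.png") if 0 else cv2.imread("pics/scene0.png")
print(np.abs(t[160:225,235:295].astype(int)-b[160:225,235:295]).mean(), np.abs(s[190:265,265:350].astype(int)-s0[190:265,265:350]).mean(), np.abs(s[190:265,265:350].astype(int)-s0[190:265,265:350]).max())
# brush region
print(np.abs(s[155:190,295:320].astype(int)-s0[155:190,295:320]).mean())
print(monitor.get_obs()["time_s"],F()); job.finish_job()
```

```text
[ WARN:0@6.802] global loadsave.cpp:275 findDecoder imread_('pics/t0.png'): can't open/read file: check file path/integrity
Traceback (most recent call last):
TypeError: 'NoneType' object is not subscriptable
```

Run:
```python
from h import *
t=read_camera("top")[:,:,::-1]; b=cv2.imread("pics/top0.png")
s=read_camera("scene")[:,:,::-1]; s0=cv2.imread("pics/scene0.png")
d=lambda p,q:(np.abs(p.astype(int)-q).mean().round(2),np.abs(p.astype(int)-q).max())
print(d(t[160:210,238:295],b[160:210,238:295]), d(s[190:265,275:350],s0[190:265,275:350]),d(s[155:190,295:320],s0[155:190,295:320]))
o=monitor.get_obs(); print(o["time_s"],o["contact_force"]); job.finish_job()
```

```text
(np.float64(0.61), np.int64(8)) (np.float64(4.66), np.int64(28)) (np.float64(8.65), np.int64(23))
30.575 [-0.85514808 -0.12423752  0.02095756]
the job is handed in; nothing more can be done
```

The breaker is reset, the flap is shut, and the job is handed in at 30.6 s; no verdict was reported.

- **Opening:** I pressed the flap at its mark to the stop (10.8 N) and it swung fully open.
- **Breaker:** The tripped button was the one nearest the brush, on the +y side. I pushed it about 8 mm until it met a hard stop at 10.6 N. Pictures afterwards showed all three buttons alike, and I did not press the other two.
- **Closing:** I swung the flap down from behind with one fingertip, pressed it to the stop (11.9 N) and let go.

**Last checks:**
- About 3 s after release the flap was still shut. The top view of it matched the starting picture, with a mean difference of 0.6 grey levels (at most 8).
- The wrist force was within its noise, and the tool was well clear of everything.
- In the other camera view the brightness differed by about 5 grey levels over the flap and 9 over the brush. I put this down to the arm's shadow but did not test it. The picture taken right after closing showed the brush and the flap disc in place. I did not compare the other loose items one by one.
- The final press met its stop about 2 mm higher than the first. The tool was tilted differently for the two presses, and I took that to be the cause without checking it.

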